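# Change the flip stops on a crosscut sled and push the board up to the long stop

## Robot

A 6-joint arm with a two-finger parallel gripper is mounted at the origin on the work surface. World frame = base frame: x ahead of the robot, y to its left, z up, the work surface at z = 0. Lengths are in mm, angles in rad, forces in N, time in s.
With the tool pointing down it reaches from about 275 to 1000 mm from the base axis. Payload 8.4 kg.
Tool frame: the origin (TCP) lies on the centre line of the jaws, within the pads' length; the fingertips stand 17 mm ahead of it and the grasp point (between the pads) lies 2 mm behind it (r.tcp_to_tips is the z of the fingertips in the tool frame, in mm); z points along the fingers, y is the direction in which the jaws open and shut (so a half turn about z gives the same grasp; the last joint's range is limited). The gripper opens to 85 mm and grips with 20 to 120 N. Pads are 22 mm wide; open, the fingers measure 114 mm over their backs; the gripper's body (76 mm by 85 mm) begins 54 mm behind the grasp point. The pads swing forward as they close: fully open they stand 13 mm farther back than shut.
Start: joints at [1.113, 0.353, 1.633, -0, 1.155, -0.002], TCP at [275.112, 561.196, 216.781] pointing down, gripper open.
Joint ranges: [-2.63, 2.63], [-0.92, 2.1], [0.06, 2.66], [-1.3, 4.44], [0, 2.69], [-3.02, 3.02]. Speed limits (rad/s): [2.22, 2.22, 2.79, 3.14, 3.14, 3.14].

## Interface

Orientations are given as [roll, pitch, yaw] about the fixed x, y, z axes, in that order (R = Rz(yaw) Ry(pitch) Rx(roll)).
In Python, from rig import r, cams, job gives the robot as it stands.
- The arm moves only by the tool drive_tool, never from a script. Its argument "deltas" is a list of rows, each a list of 4 numbers: the shift along the tool's x, y, z in cm, then the turn about the tool's z in rad. In form: [[x, y, z, roll], ...]. A call has 1 to 12 rows; each row shifts and turns the commanded pose from where the row before left it, along the tool's axes as they then stand; what a row does not reach is not made up. A row lasts 1/12 s, in which the tool goes at most 41.7 mm and 7.16 degrees, less where a joint would pass 70% of its speed; a pose out of reach is approached as far as the arm can. A call with a gripper value outside its range is refused whole. "jaw" is the closure, from 0 (fully open) to 1 (shut), set as the call begins (left out, the last holds). The fingers move at their own pace and stop on an object; "force" is the grip in N (left out, the last holds). Time passes only in rows, so rows that do not move let the fingers close. It gives the time, the measured TCP pose, the force and the opening at its end, in the units of the state.
- r.sense(): the state, without advancing time (a new reading comes with each control period).
- cams.grab_frame(name): name is "scene" or "top" or "wrist"; returns (picture, depth): 420x560x3 uint8, red, green, blue; 420x560 float32, mm along the optical axis (not along the pixel's ray), 0 where there is no reading.
- cams.camera_params(name): a dict with "fx", "fy", "cx", "cy" (pixels), "R" (3x3) and "t" (3): a world point X has camera coordinates R X + t. Camera axes: x right, y down, z forward; pixel columns grow to the right and rows downward; lengths in mm; the calibration is good to about 2 mm. The wrist camera is an equidistant fisheye: a pixel r from the principal point sees the ray r / f radians off the axis. A picture is of the moment at which its call begins: read the wrist's pose just before it. camera_params takes no time and is no camera call; for the wrist camera it gives the pose at the moment of the call.
- job.sign_off(): hands the job in, once; it reports no verdict.
The state is a dict: "clock": time; "qpos": joint angles; "qvel": joint speeds; "joint_efforts": joint torques, N m; "eef_pos": TCP position; "tcp_rot": TCP orientation; "contact_force": force on the tool from outside, world axes, zero at the start; "wrist_torque": the same for the moment, N m; "opening": opening from 0.0 (shut) to 1.0 (fully open).
Only numpy, scipy, OpenCV 4.12 (cv2) and the standard library are available. Lean on these libraries where they do the work, as an engineer would, in place of code of your own. Each camera call takes 0.05 s, during which the arm holds its last target. There are 200 camera calls.

## Task

Set the table-saw sled up for the longer cut, only by pushing with the fingers: flip the short stop (the one nearer the blade) right up out of the way and flip the long stop (the one farther from the blade) fully down. Then push the board along the fence, under the raised short stop, until its end butts against the long stop and its back edge lies flat along the fence. Do not lift the board, do not touch the blade, and leave the other things where they lie.

Things in the scene. Friction and masses are not known exactly. Their poses are not given: they have to be found in the camera images.
- sled: Fixed plywood crosscut sled on the saw table. Origin on the underside of its base (z = 0), on the blade line; x axis away from the robot, square to the fence; y axis along the fence from the blade to the stops (turned up to 0.08 rad). Base 12 mm thick, x from -220 to +190 mm, y from -360 to +440 mm. At the robot's edge (x -219 to -191, |y| under 130 mm) a wooden bridge 55 mm high.
- fence_face (a point): Foot of the fence's front face, on the blade line, at the sled's upper surface (sled x = +130 mm). The fence is a straight wood wall along the sled's y over its whole width, 38 mm thick, its top 60 mm above this point. Behind it on the blade line stands a wooden block 80 mm wide, 55 mm high, reaching 83 mm behind this face. Axes as the sled's.
- blade: The stopped saw blade, upright, square to the fence, on the sled's line y = 0. Origin at its centre, 85 mm below the table; radius 127 mm, so it stands up to 42 mm above the table over some 165 mm of length, on the robot's side of the board. Not to be touched.
- short_arm (a joint): Hinge angle of the short stop's aluminium arm, rad: 0 = fully down in front of the fence, blocking the board; 1.57 = upright; 1.75 = leaning back a little, end of travel. Stiff friction hinge that stays where it is left; 2 to 4 N on the tab moves it. Starts down (0 to 0.15).
- long_arm (a joint): Hinge angle of the long stop's arm, same make and meaning as the short one's. Starts up (1.3 to 1.7).
- short_hinge (a point): Hinge axis (along the fence) of the short stop, mid-arm: 18 mm above the fence's top, 5 mm behind its front face. Axes turn with the arm; arm down = the sled's axes. In these axes: beam 12 mm wide, 14 mm high, from x = 0 to -60 mm; below it a leg plate 12 mm thick in y, x from -51 to -11 mm, down to z = -74 mm, 4 mm clear of the sled.
- short_tab (a point): Middle of the free edge of the short stop's finger tab; moves with the arm, same axes: at x = -84, z = +40 mm from the hinge. The tab is a flat plate 32 mm wide along the fence, 5 mm thick, slanting up and towards the robot from the beam's end (x = -58, z = 0) to this edge. With the arm down the edge is 130 mm above the table, free in front; pushing it back and up along its arc raises the arm.
- long_hinge (a point): Hinge axis of the long stop; same make, sizes and axes as the short stop, 70 to 190 mm farther from the blade. Each stop sits on a clamp block 36 x 50 mm, 10 mm high, on the fence's top, with a round black screw head, 26 mm across and reaching 28 mm above the fence, 22 mm behind the hinge axis.
- long_tab (a point): Middle of the free edge of the long stop's finger tab, 93 mm from its hinge axis; moves with the arm. With the arm up it is the arm's highest point, leaning away from the robot and free from behind, and the leg plate then points towards the robot. With the arm down the beam's flat top behind the tab can be pressed from above.
- long_face (a point): Point on the face of the long stop's leg plate that looks towards the blade (its -y face), where the board's end must butt: 60 mm below and 31 mm in front of the hinge axis when the arm is down. y axis along the fence, away from the blade.
- board: Loose softwood board lying flat on the sled, 330 x 89 x 19 mm, about 0.28 kg. Origin at the centre of its underside (12 mm above the table); y axis along its length towards the stops, x towards the fence. Starts 1 to 12 mm off the fence, turned up to 0.02 rad from it, its end 8 to 45 mm short of the short stop's leg.
- board_end (a point): Centre of the board's end that faces the stops (half thickness high).
- board_tail (a point): Centre of the board's other end, the one to push on to slide it along the fence (half thickness high).
- board_edge_a (a point): End, nearest the stops, of the board's back edge (the long edge that faces the fence), half thickness high.
- board_edge_b (a point): Other end, farthest from the stops, of the board's back edge, half thickness high.
- offcut: Bystander: loose offcut of board 62 x 89 x 19 mm on the sled. Origin at the centre of its underside.
- tape: Bystander: grey tape measure 70 x 34 mm, 50 mm high, standing at the end of the sled. Origin at the centre of its underside.
- pencil: Bystander: flat carpenter's pencil 172 x 14 x 8 mm lying on the sled. Origin under the middle.
- square: Bystander: combination square with a 170 mm steel rule, 17 mm thick, lying behind the fence. Origin under the middle of the rule.
- glue: Bystander: white glue bottle, 62 mm across, 170 mm high, standing on the corner of the sled near the robot, on the blade's other side from the stops. Origin at the centre of its underside.
- jar: Bystander: jar with a steel lid, 64 mm across, 75 mm high, standing behind the fence on the blade's other side. Origin at the centre of its underside.
- push_stick: Bystander: plywood push stick about 340 x 45 x 18 mm, lying beside the sled. Origin under the middle.

How it is judged:
By the outcome, as a careful person would: the job done as asked, in the order asked, and still so for the second after the job is handed in, with the robot touching nothing.
It also fails if it takes over 72 s, if anything falls off the work surface, if the arm or the gripper's body presses on something with over 40 N, if the wrist force passes 120 N, or if a joint passes its speed limit or range.

## Working session

There is one attempt and no reset: what is moved stays moved. The work goes in short steps, Python scripts to look and compute and a tool call to move; the robot and the scene stay as the last step left them, time stands still between calls to the robot, and variables do not carry over. Pictures are saved under pics/ and viewed, about 8 in all and at most 12, crops included, and the job is handed in when it is done.

Besides the shell and the picture viewer there is one more tool, called by a JSON object that holds its "fn" and its "kwargs", one argument or row to a line. drive_tool: Moves the arm, as the interface text tells. Its arguments: {"type":"object","properties":{"deltas":{"type":"array"},"jaw":{"type":"number"},"force":{"type":"number"}},"required":["deltas"]}

```bash
ls; mkdir -p pics
cat > h.py <<'E'
import numpy as np, cv2
from rig import r,cams,job
def shot(n,f):
    p=cams.camera_params(n); im,d=cams.grab_frame(n)
    cv2.imwrite(f'pics/{f}.png',im[:,:,::-1]); np.savez(f'pics/{f}.npz',im=im,d=d,**{k:p[k] for k in p})
    return im,d,p
def load(f): 
    z=np.load(f'pics/{f}.npz'); return z['im'],z['d'],z
def world(p,u,v,d):
    c=np.array([(u-p['cx'])/p['fx']*d,(v-p['cy'])/p['fy']*d,d]); return np.array(p['R']).T@(c-np.array(p['t']))
def onplane(p,u,v,z):
    R=np.array(p['R']).T; o=-R@np.array(p['t']); w=R@np.array([(u-p['cx'])/p['fx'],(v-p['cy'])/p['fy'],1]); return o+w*(z-o[2])/w[2]
E
python3 - <<'E'
from h import *
for n in('top','scene'):
    im,d,p=shot(n,n+'0'); print(n,p)
a=cv2.imread('pics/top0.png');b=cv2.imread('pics/scene0.png')
print(r.sense())
E
```

```text
pics
top {'fx': 546.9964101867498, 'fy': 546.9964101867498, 'cx': 274.99518595878584, 'cy': 211.33504989363968, 'R': array([[-0.02781843, -0.9996036 ,  0.00433414],
       [-0.98588925,  0.02672025, -0.16525257],
       [ 0.16507125, -0.00887005, -0.98624176]]), 't': array([ -48.91963414,  521.27627947, 1416.79075397])}
scene {'fx': 473.94719004247526, 'fy': 473.94719004247526, 'cx': 277.1579126178588, 'cy': 202.9477664933071, 'R': array([[ 0.4380175 ,  0.89896325,  0.00239721],
       [ 0.60653106, -0.29356035, -0.73887915],
       [-0.66352147,  0.32509598, -0.6738337 ]]), 't': array([-182.46138957, -272.79434903, 1613.26377005])}
{'clock': 0.1, 'qpos': array([ 1.11261232e+00,  3.53605371e-01,  1.63408857e+00, -3.55059560e-06,
        1.15519179e+00, -2.41218232e-03]), 'qvel': array([ 0.0010112 , -0.00206679, -0.00069784,  0.00062873,  0.00038277,
       -0.00154654]), 'joint_efforts': array([ 1.07389074e-03, -6.06355333e+01, -3.42824578e+01,  8.52375092e-05,
        3.92220682e-03,  3.93779737e-05]), 'eef_pos': array([274.90059426, 560.78255943, 216.10790076]), 'tcp_rot': array([-3.14029958e+00,  1.27359378e-07,  2.68582227e+00]), 'contact_force': array([-0.75970679, -0.16291936, -0.3737837 ]), 'wrist_torque': array([-0.04457983,  0.01602082,  0.05289875]), 'opening': 1.0027082496130135}
```

Run:
```python
import cv2
for n in('top0','scene0'):
    cv2.imwrite(f'pics/{n}b.png',cv2.resize(cv2.imread(f'pics/{n}.png'),(800,600),interpolation=cv2.INTER_CUBIC))
```

```text
(no output)
```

View pics/top0b.png

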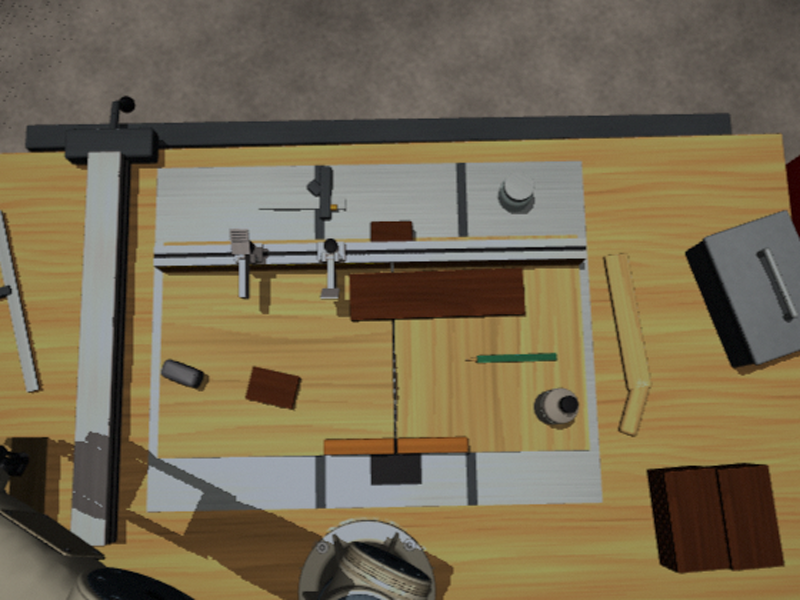

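View pics/scene0b.png

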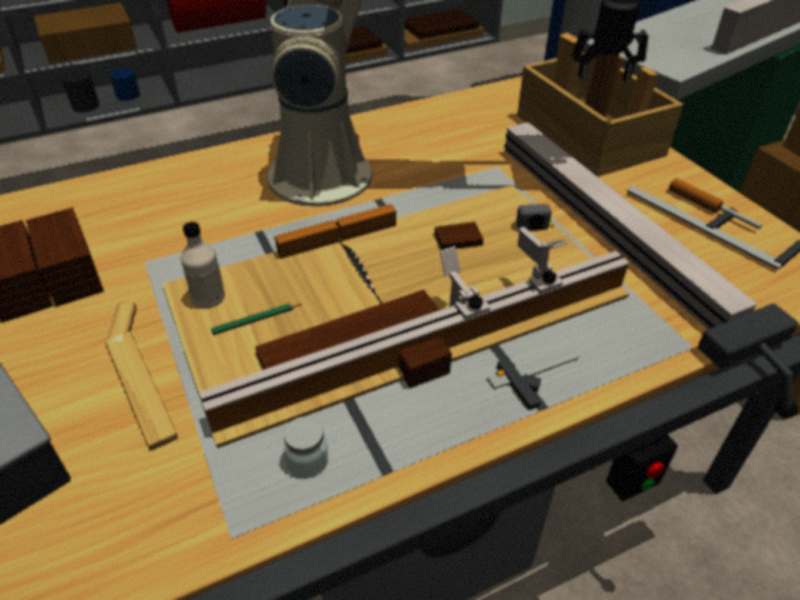

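The top view (800×600) shows the long stop raised at about (240,250) and the short stop down at (330,270). The board spans (350–524, 268–320), the blade runs along x≈395, and the fence lies at y≈245–268. The scene view agrees with this. Next I'll measure with the depth data.

Run:
```python
from h import *
im,d,p=load('top0')
v,u=np.mgrid[:420,:560]
R=p['R'].T; P=((np.stack([(u-p['cx'])/p['fx']*d,(v-p['cy'])/p['fy']*d,d],-1)-p['t'])@R.T)
np.save('pics/P.npy',P)
x,y,z=P[...,0],P[...,1],P[...,2]
# table base
s=(u>120)&(u<400)&(v>210)&(v<300); print('z sled',np.median(z[s]))
roi=(v>150)&(v<200)&(u>108)&(u<412)
f=roi&(abs(z-72)<5)
print('fence n',f.sum())
# front edge: min x per y bin
b=[]
for y0 in np.arange(y[f].min()+10,y[f].max()-10,10):
    m=f&(abs(y-y0)<5)
    if m.sum()>5: b.append((y0,x[m].min(),x[m].max()))
b=np.array(b); 
k=np.polyfit(b[:,0],b[:,1],1)
for _ in range(3):
    e=abs(b[:,1]-np.polyval(k,b[:,0])); k=np.polyfit(b[e<3,0],b[e<3,1],1)
print('front edge x=',k, 'width',np.median(b[:,2]-b[:,1]),'y ext',y[f].min(),y[f].max())
# tall points
t=roi|((v>140)&(v<215)&(u>150)&(u<260))
t=t&(z>80)
n,l,st,c=cv2.connectedComponentsWithStats(t.astype(np.uint8))
for i in range(1,n):
    if st[i,4]>15:
        m=l==i; print(st[i],'x',x[m].min(),x[m].max(),'y',y[m].min(),y[m].max(),'z',z[m].max(),'top at',P[m][z[m].argmax()])
# board
hsv=cv2.cvtColor(im,cv2.COLOR_RGB2HSV)
bm=((im[...,0]<130)&(im[...,2]<60)&(abs(z-31)<5)&(v>180)&(v<232)&(u>235)&(u<375)).astype(np.uint8)
cs=max(cv2.findContours(bm,0,2)[0],key=cv2.contourArea)
q=cv2.boxPoints(cv2.minAreaRect(cs)); print(q); 
for a in q: print(onplane(p,*a,31))
# blade
bl=(abs(u-276)<8)&(v>215)&(v<318)&(z>20)&(z<50)
print('blade',np.median(y[bl]),np.polyfit(x[bl],y[bl],1),x[bl].min(),x[bl].max(),bl.sum(),z[bl].max())
```

```text
z sled 13.62296774187639
fence n 3330
front edge x= [7.88676487e-03 5.91026389e+02] width 37.770465339349585 y ext -422.43098298236424 374.1209258873197
[160 160  23  50 585] x 278.68838936562895 632.8992217342367 y -50.26187070335476 225.61645464358492 z 1483.6524716615086 top at [ 278.68838937  -50.2618707  1483.65247166]
[221 167  20  43 461] x 278.68838936562895 631.5714096673531 y -50.26187070335476 76.55413803223823 z 1483.6524716615086 top at [ 278.68838937  -50.2618707  1483.65247166]
[[243.15158 191.2446 ]
 [365.35287 186.88025]
 [366.52737 219.76688]
 [244.32608 224.13123]]
[579.3181552   21.36267449  31.        ]
[ 582.47354146 -310.43712599   31.        ]
[ 492.18946694 -308.61710305   31.        ]
[489.27417733  19.85294671  31.        ]
blade -60.289007535505135 [-3.10755260e-02 -4.94365503e+01] 245.74983079551117 509.929774124899 200 49.29251280449602
```

Run:
```python
from h import *
im,d,p=load('top0'); P=np.load('pics/P.npy'); x,y,z=P[...,0],P[...,1],P[...,2]
v,u=np.mgrid[:420,:560]
t=(v>140)&(v<215)&(u>150)&(u<260)&(z>79)&(d>0)&(z<250)
n,l,st,c=cv2.connectedComponentsWithStats(t.astype(np.uint8))
for i in range(1,n):
    if st[i,4]>15:
        m=l==i; print(st[i],'x',x[m].min(),x[m].max(),'y',y[m].min(),y[m].max(),'z',z[m].max())
        for z0 in range(80,180,6):
            k=m&(abs(z-z0)<=3)
            if k.sum()>2: print(z0,k.sum(),'x %.0f %.0f y %.0f %.0f'%(x[k].min(),x[k].max(),*np.percentile(y[k],[3,97])))
f=(v>150)&(v<200)&(u>108)&(u<412)&(abs(z-72)<4)
k=np.polyfit(y[f],x[f],1);print(k)
# sled rear/front edges: base left end edge, pixels of bridge
br=(v>300)&(v<325)&(u>220)&(u<335)&(abs(z-67)<7)
print('bridge',br.sum(),x[br].min(),x[br].max(),y[br].min(),y[br].max(),np.polyfit(y[br],x[br],1))
for nm,(u0,u1,v0,v1) in dict(off=(165,217,250,290),tape=(108,148,245,278),blk=(255,292,150,172),glue=(370,410,265,302)).items():
    m=(u>u0)&(u<u1)&(v>v0)&(v<v1)&(z>22)
    print(nm,x[m].min(),x[m].max(),y[m].min(),y[m].max(),z[m].max())
```

```text
[160 160  23  50 593] x 520.6409228537196 632.8992217342367 y 177.5039969433442 226.17641326031006 z 183.89680990393433
80 36 x 590 631 y 179 226
86 36 x 589 630 y 178 191
92 15 x 591 622 y 185 224
98 32 x 523 632 y 184 207
104 27 x 523 628 y 188 217
110 17 x 522 591 y 196 200
116 14 x 523 602 y 196 198
122 15 x 522 581 y 197 201
128 17 x 521 598 y 196 202
134 40 x 521 589 y 197 208
140 85 x 522 593 y 196 207
146 21 x 541 601 y 196 207
152 30 x 590 608 y 187 218
158 47 x 587 609 y 188 216
164 46 x 599 620 y 188 216
170 48 x 606 632 y 187 217
176 50 x 616 633 y 188 216
[221 167  21  43 470] x 513.327206072019 631.5714096673531 y 23.862014818901045 76.55413803223823 z 140.79048504123875
80 53 x 589 630 y 26 74
86 72 x 555 629 y 26 73
92 36 x 541 629 y 34 68
98 124 x 538 632 y 39 64
104 106 x 532 630 y 36 64
110 9 x 531 536 y 40 64
116 14 x 527 532 y 37 65
122 14 x 523 527 y 36 65
128 13 x 515 525 y 39 63
134 21 x 513 519 y 36 65
140 8 x 515 518 y 45 61
[7.59996603e-03 6.09715822e+02]
bridge 112 242.24054274717662 269.09895613523446 -183.6267537598 69.4174964730419 [2.11839884e-02 2.58310561e+02]
off 278.68838936562895 412.4681867561288 -50.26187070335476 215.89951440341446 1483.6524716615086
tape 278.68838936562895 434.1631747041487 -50.26187070335476 375.055044941181 1483.6524716615086
blk 278.68838936562895 675.2167471207368 -108.75455501989114 -15.796457743518566 1483.6524716615086
glue 278.68838936562895 358.36384212679854 -397.2793774001935 -50.26187070335476 1483.6524716615086
```

Short stop: y≈51, tab edge at (513, 139). Long stop: y≈202, tab edge at (632, 180). Hinges are at x≈597, z≈90, and the fence face is at x≈591. I'll shut the jaws, square the tool to the world axes, and go in front of the short tab.

{"fn": "drive_tool", "kwargs": {
  "deltas": [
    [0, 0, 0, -0.114],
    [0, 0, 0, -0.114],
    [0, 0, 0, -0.114],
    [0, 0, 0, -0.114],
    [-1.2, -3.3, 0, 0],
    [-1.2, -3.3, 0, 0],
    [-1.2, -3.3, 0, 0],
    [-1.2, -3.3, 0, 0],
    [-1.2, -3.3, 0, 0],
    [-1.2, -3.3, 0, 0],
    [-1.2, -3.3, 0, 0],
    [-1.2, -3.3, 0, 0]
  ],
  "jaw": 1,
  "force": 40
}}

```text
clock: 1.1
eef_pos: [371.2, 295.5, 216.6]
tcp_rot: [-3.141, -0.0, -3.141]
contact_force: [0.6, 1.2, -1.2]
opening: 0.001
```

```bash
python3 -c "
from h import *
print(r.tcp_to_tips, r.sense())"
```

```text
17.0 {'clock': 1.1, 'qpos': array([ 6.69237887e-01,  1.16642459e-01,  1.94470606e+00, -3.51023754e-05,
        1.08059969e+00, -9.02069720e-01]), 'qvel': array([-0.82496772, -0.23631129,  0.27303569, -0.00210042, -0.04407131,
       -0.8200681 ]), 'joint_efforts': array([  7.92904973, -40.45786142, -32.57745624,   0.15692823,
         0.26153002,   1.43295273]), 'eef_pos': array([371.17385296, 295.50232593, 216.56733521]), 'tcp_rot': array([-3.14134792e+00, -2.59776270e-04, -3.14106487e+00]), 'contact_force': array([ 0.56200696,  1.19595649, -1.24802845]), 'wrist_torque': array([ 0.01704193,  0.02656283, -0.05918113]), 'opening': 0.000721502232852486}
```

{"fn": "drive_tool", "kwargs": {
  "deltas": [
    [-1.25, -3.05, 0, 0],
    [-1.25, -3.05, 0, 0],
    [-1.25, -3.05, 0, 0],
    [-1.25, -3.05, 0, 0],
    [-1.25, -3.05, 0, 0],
    [-1.25, -3.05, 0, 0],
    [-1.25, -3.05, 0, 0],
    [-1.25, -3.05, 0, 0],
    [0, 0, 2.7, 0],
    [0, 0, 2.7, 0],
    [0, 0, 2.7, 0],
    [0, 0, 0, 0]
  ]
}}

```text
clock: 2.1
eef_pos: [467.8, 52.5, 131.6]
tcp_rot: [-3.141, -0.008, 3.141]
contact_force: [-2.5, 0.1, 0.5]
opening: -0.003
```

Run:
```python
from h import *
im,d,p=shot('wrist','w1'); print(p['fx'],p['t'],r.sense()['eef_pos'])
im2,_,_=shot('scene','s1')
a=cv2.resize(im2[150:290,240:480],(780,455)); 
cv2.imwrite('pics/s1c.png',a[:,:,::-1])
```

```text
325.19226210127806 [ -53.16161773 -458.51344894  158.81583855] [469.00008228  52.83228625 133.80376238]
```

View pics/w1.png

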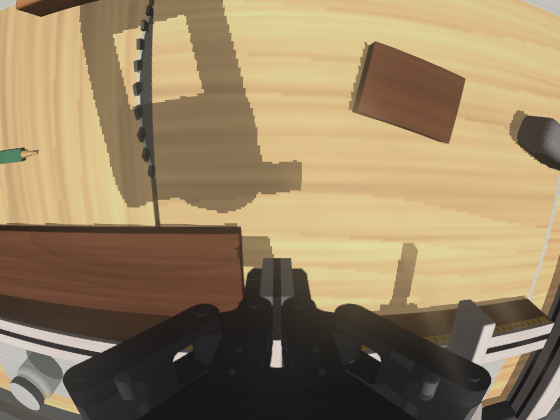

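The wrist view shows the closed fingers at (278,270) in front of the short stop, clear of the board end at (242,270). Next I push back and up along the arc.

{"fn": "drive_tool", "kwargs": {
  "deltas": [
    [-0.9, -0.1, -0.1, 0],
    [-0.9, -0.1, -0.1, 0],
    [-0.9, 0, -0.1, 0],
    [-0.9, 0, -0.1, 0],
    [-0.95, 0, -0.9, 0],
    [-0.95, 0, -0.9, 0],
    [-0.95, 0, -0.9, 0],
    [-1.0, 0, -0.3, 0],
    [-1.0, 0, -0.3, 0],
    [-1.0, 0, -0.3, 0],
    [0, 0, 0, 0]
  ]
}}

```text
clock: 3.12
eef_pos: [568.2, 51.3, 176.3]
tcp_rot: [3.141, 0.002, -3.141]
contact_force: [0.2, 0.3, 0.3]
opening: 0.001
```

{"fn": "drive_tool", "kwargs": {
  "deltas": [
    [-1.0, 0, -0.1, 0],
    [-1.0, 0, -0.1, 0],
    [-1.0, 0, 0, 0],
    [-1.0, 0, 0, 0],
    [-1.0, 0, 0, 0],
    [0, 0, 0, 0]
  ]
}}

```text
clock: 3.62
eef_pos: [617.9, 51.3, 177.7]
tcp_rot: [3.142, 0.001, -3.142]
contact_force: [-0.8, -0.2, 0.1]
opening: -0.002
```

Run:
```python
from h import *
im2,_,_=shot('scene','s2'); b,_,_=shot('wrist','w2')
a=cv2.resize(im2[130:250,240:480],(700,350))
o=np.zeros((600,700,3),np.uint8); o[:350]=a; o[350:,:333]=cv2.resize(b,(333,250))
cv2.imwrite('pics/s2c.png',o[:,:,::-1])
```

```text
(no output)
```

View pics/s2c.png

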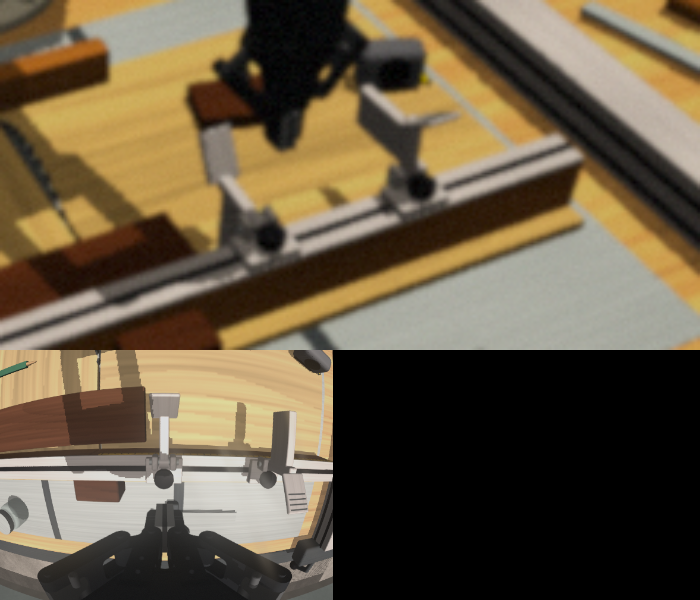

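Run:
```python
from h import *
_,_,p=load('scene0')
for X in [(618,51,161),(516,51,139),(596,51,90),(469,52,117)]:
    c=p['R']@np.array(X)+p['t']; print(X,c[0]/c[2]*p['fx']+p['cx'],c[1]/c[2]*p['fy']+p['cy'])
im,d,q=shot('top','t2'); v,u=np.mgrid[:420,:560]
P=((np.stack([(u-q['cx'])/q['fx']*d,(v-q['cy'])/q['fy']*d,d],-1)-np.array(q['t']))@np.array(q['R']))
z=P[...,2]
m=(d>0)&(z>110)&(z<150)&(abs(P[...,1]-51)<14)&(P[...,0]>490)&(P[...,0]<560)
print(m.sum(),P[m].min(0) if m.any() else '',P[m].max(0) if m.any() else '')
a=np.hstack([load('scene0')[0][150:250,270:450],load('s1')[0][150:250,270:450]]); b=np.hstack([load('s2')[0][150:250,270:450],im[130:230,150:330]])
cv2.imwrite('pics/cmp.png',cv2.resize(np.vstack([a,b]),(792,440))[:,:,::-1])
print(r.sense()['eef_pos'])
```

```text
(618, 51, 161) 334.50517301633545 189.34763131472928
(516, 51, 139) 312.78363086135334 172.1797636139235
(596, 51, 90) 327.4946346852438 205.8661600089793
(469, 52, 117) 303.9082388745709 168.53491430453647
0  
[615.36624993  51.22075102 177.42099458]
```

View pics/cmp.png

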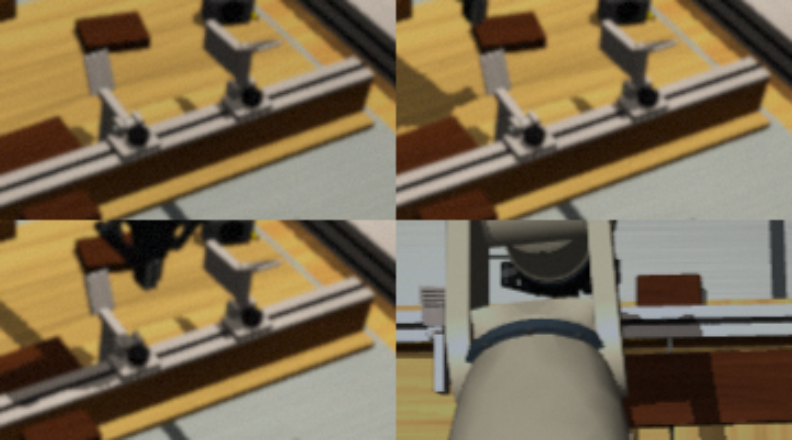

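Run:
```python
from h import *
for f,e in (('s1',(469,52.8,133.8)),('s2',(616,51.2,177.5))):
    im,d,q=load(f); v,u=np.mgrid[:420,:560]
    P=((np.stack([(u-q['cx'])/q['fx']*d,(v-q['cy'])/q['fy']*d,d],-1)-q['t'])@q['R'])
    m=(d>0)&(np.hypot(P[...,0]-e[0],P[...,1]-e[1])<35)&(P[...,2]>70)&(im.max(-1)<110)
    z=P[...,2]
    print(f,m.sum())
    for z0 in range(80,260,8):
        k=m&(abs(z-z0)<=4)
        if k.sum(): print(z0,k.sum(),P[k][:,:2].min(0).round(),P[k][:,:2].max(0).round())
im,d,q=load('scene0')
m=(d>0)&(u>290)&(u<360)&(v>150)&(v<215)
P=((np.stack([(u-q['cx'])/q['fx']*d,(v-q['cy'])/q['fy']*d,d],-1)-q['t'])@q['R'])
k=m&(P[...,2]>105)&(abs(P[...,1]-51)<25); print(np.c_[P[k],].round()[:40:2])
```

```text
s1 915
152 11 [474.  48.] [481.  61.]
160 28 [463.  41.] [482.  64.]
168 29 [465.  39.] [484.  63.]
176 28 [463.  40.] [482.  66.]
184 24 [471.  40.] [481.  61.]
192 37 [472.  26.] [485.  78.]
200 77 [461.  20.] [485.  86.]
208 49 [455.  22.] [484.  87.]
216 47 [454.  20.] [488.  86.]
224 36 [469.  19.] [489.  73.]
232 51 [477.  25.] [489.  82.]
240 54 [475.  22.] [492.  86.]
248 70 [478.  20.] [492.  85.]
256 80 [463.  19.] [492.  83.]
s2 1324
80 80 [595.  24.] [632.  69.]
88 33 [592.  33.] [632.  67.]
96 113 [582.  34.] [633.  62.]
104 21 [594.  35.] [630.  60.]
192 4 [622.  46.] [628.  56.]
200 23 [615.  39.] [631.  63.]
208 35 [614.  38.] [631.  65.]
216 33 [613.  38.] [631.  65.]
224 35 [613.  38.] [632.  64.]
232 22 [624.  36.] [631.  73.]
240 68 [609.  20.] [632.  83.]
248 84 [604.  20.] [633.  82.]
256 59 [601.  20.] [635.  85.]
[[518.  65. 137.]
 [516.  58. 134.]
 [518.  62. 134.]
 [516.  70. 130.]
 [517.  48. 135.]
 [518.  54. 134.]
 [519.  59. 132.]
 [521.  64. 132.]
 [515.  38. 133.]
 [517.  43. 134.]
 [519.  47. 133.]
 [521.  52. 133.]
 [521.  58. 131.]
 [522.  63. 130.]
 [517.  37. 133.]
 [521.  41. 134.]
 [521.  46. 132.]
 [522.  52. 130.]
 [520.  59. 127.]
 [521.  64. 125.]]
```

The scene depth puts the fingertips about 16 mm above the reported TCP, so they passed over the tab without touching it. I'll work with tip z ≈ eef z + 16, go back and lower the tool.

{"fn": "drive_tool", "kwargs": {
  "deltas": [
    [3, 0, 0, 0],
    [3, 0, 0, 0],
    [3, 0, 0, 0],
    [3, 0, 0, 0],
    [3, 0, 0, 0],
    [0, 0, 2.4, 0],
    [0, 0, 2.4, 0],
    [0, 0, 2.4, 0],
    [0, 0, 0, 0],
    [0, 0, 0, 0]
  ]
}}

```text
clock: 4.6
eef_pos: [464.5, 51.2, 105.4]
tcp_rot: [-3.141, -0.003, -3.141]
contact_force: [0.3, -1.2, 0.7]
opening: -0.004
```

```bash
cat >> h.py <<'E'
def cloud(f):
    im,d,q=load(f); v,u=np.mgrid[:420,:560]
    return im,d,((np.stack([(u-q['cx'])/q['fx']*d,(v-q['cy'])/q['fy']*d,d],-1)-q['t'])@q['R'])
def tips(f):
    e=r.sense()['eef_pos']; shot('scene',f); im,d,P=cloud(f); z=P[...,2]
    m=(d>0)&(np.hypot(P[...,0]-e[0],P[...,1]-e[1])<35)&(z>e[2]-30)&(im.max(-1)<110)&(z<e[2]+60)
    print('eef',e,'n',m.sum(),'tip z',np.sort(z[m])[:8].round(), 'xy',P[m].min(0).round(),P[m].max(0).round())
def arm(f,y0):
    im,d,P=cloud(f); m=(d>0)&(abs(P[...,1]-y0)<20)&(P[...,0]>480)&(P[...,0]<680)&(P[...,2]>88)&(im.min(-1)>70)&(P[...,2]<200)
    for z0 in range(90,200,10):
        k=m&(abs(P[...,2]-z0)<=5)
        if k.sum()>3: print(z0,k.sum(),P[k].min(0).round(),P[k].max(0).round())
E
python3 -c "
from h import *
tips('s3')"
```

```text
eef [464.46215015  51.153474   105.40395038] n 136 tip z [121. 124. 125. 125. 126. 126. 126. 127.] xy [457.  25. 121.] [482.  73. 165.]
```

{"fn": "drive_tool", "kwargs": {
  "deltas": [
    [-1.0, 0, 0, 0],
    [-1.0, 0, 0, 0],
    [-1.0, 0, -0.1, 0],
    [-1.0, 0, -0.2, 0],
    [-0.9, 0, -0.7, 0],
    [-0.9, 0, -0.8, 0]
  ]
}}

```text
clock: 5.15
eef_pos: [511.7, 51.0, 121.6]
tcp_rot: [-3.141, -0.027, 3.141]
contact_force: [-50.4, 2.8, 34.6]
opening: -0.002
```

{"fn": "drive_tool", "kwargs": {
  "deltas": [
    [-0.9, 0, -0.8, 0],
    [-1.0, 0, -0.3, 0],
    [-1.0, 0, -0.3, 0],
    [-1.0, 0, -0.3, 0]
  ]
}}

```text
clock: 5.48
eef_pos: [563.0, 51.2, 142.2]
tcp_rot: [-3.142, -0.001, -3.141]
contact_force: [-8.9, -1.1, 15.5]
opening: -0.002
```

{"fn": "drive_tool", "kwargs": {
  "deltas": [
    [-1.0, 0, -0.1, 0],
    [-1.0, 0, 0, 0],
    [-1.0, 0, 0, 0],
    [-1.0, 0, 0, 0]
  ]
}}

```text
clock: 5.82
eef_pos: [605.1, 51.1, 143.6]
tcp_rot: [-3.142, 0.003, -3.141]
contact_force: [-0.8, 0.7, 1.0]
opening: 0.003
```

{"fn": "drive_tool", "kwargs": {
  "deltas": [
    [-0.8, 0, 0, 0],
    [-0.6, 0, 0, 0],
    [-0.6, 0, 0, 0],
    [0, 0, 0, 0]
  ]
}}

```text
clock: 6.15
eef_pos: [617.1, 51.2, 141.5]
tcp_rot: [-3.141, -0.014, 3.142]
contact_force: [-25.4, -0.6, 22.2]
opening: 0.001
```

```bash
python3 -c "
from h import *
tips('s4'); arm('s4',51)"
```

```text
eef [617.06361619  51.20257399 141.54310184] n 292 tip z [112. 113. 114. 114. 115. 115. 115. 115.] xy [583.  26. 112.] [643.  82. 201.]
100 24 [589.  37.  96.] [632.  67. 103.]
140 19 [561.  46. 140.] [597.  55. 145.]
150 52 [537.  37. 145.] [622.  67. 155.]
160 43 [623.  34. 155.] [653.  68. 165.]
170 27 [643.  35. 165.] [654.  66. 170.]
```

Short arm is up: its tab edge is at (654, ~168), the end of travel. I back off upwards and go behind the long tab.

{"fn": "drive_tool", "kwargs": {
  "deltas": [
    [0.8, 0, -0.6, 0],
    [0.2, 0, -2.4, 0],
    [0, 0, -2.6, 0],
    [-1.7, 3.8, 0, 0],
    [-1.7, 3.8, 0, 0],
    [-1.7, 3.8, 0, 0],
    [-1.7, 3.8, 0, 0],
    [0, 0, 1.8, 0],
    [0, 0, 1.8, 0],
    [0, 0, 1.6, 0],
    [0, 0, 0, 0]
  ]
}}

```text
clock: 7.12
eef_pos: [678.8, 203.1, 141.8]
tcp_rot: [-3.14, -0.005, -3.141]
contact_force: [-1.2, -0.9, -1.1]
opening: -0.002
```

```bash
python3 -c "
from h import *
tips('s5'); print('short');arm('s5',51); print('long');arm('s5',202); arm('scene0',202)"
```

```text
eef [678.82311135 203.14752203 141.75219943] n 155 tip z [155. 156. 158. 159. 160. 160. 160. 160.] xy [671. 177. 155.] [693. 233. 202.]
short
90 7 [594.  32.  91.] [599.  38.  95.]
100 15 [591.  34.  96.] [625.  64. 102.]
140 33 [565.  45. 136.] [600.  57. 145.]
150 107 [536.  35. 145.] [624.  67. 155.]
160 68 [622.  34. 155.] [653.  68. 165.]
170 29 [643.  35. 165.] [653.  65. 170.]
long
90 4 [605. 207.  91.] [632. 218.  95.]
100 27 [589. 188.  96.] [631. 218. 104.]
130 14 [521. 196. 131.] [561. 210. 135.]
140 70 [525. 195. 135.] [584. 210. 142.]
150 14 [590. 188. 148.] [603. 217. 155.]
160 8 [599. 187. 155.] [611. 206. 164.]
100 22 [594. 189.  96.] [634. 218. 105.]
130 14 [525. 197. 131.] [581. 209. 135.]
140 69 [522. 196. 135.] [582. 209. 141.]
150 13 [588. 188. 147.] [602. 217. 155.]
160 16 [600. 188. 155.] [616. 217. 164.]
170 20 [614. 187. 166.] [633. 215. 175.]
180 22 [628. 187. 175.] [634. 218. 180.]
```

{"fn": "drive_tool", "kwargs": {
  "deltas": [
    [1.5, 0, 0, 0],
    [1.5, 0, 0, 0],
    [1.0, 0, 0, 0],
    [1.0, 0, 0, 0],
    [1.0, 0, 0, 0],
    [1.0, 0, 0, 0]
  ]
}}

```text
clock: 7.67
eef_pos: [610.5, 203.3, 146.6]
tcp_rot: [3.141, 0.001, -3.142]
contact_force: [0.6, -0.3, -0.2]
opening: -0.002
```

{"fn": "drive_tool", "kwargs": {
  "deltas": [
    [1.0, 0, 0, 0],
    [1.0, 0, 0, 0],
    [0.8, 0, 0, 0],
    [0.8, 0, 0, 0],
    [0.7, 0, 0, 0],
    [0, 0, 0, 0]
  ]
}}

```text
clock: 8.17
eef_pos: [566.1, 203.2, 145.7]
tcp_rot: [-3.141, -0.001, -3.141]
contact_force: [-0.5, 0.2, -0.5]
opening: -0.002
```

```bash
python3 -c "
from h import *
tips('s6'); print('long');arm('s6',202)"
```

```text
eef [566.14343737 203.19794399 145.69802412] n 274 tip z [116. 117. 118. 118. 119. 119. 119. 119.] xy [549. 178. 116.] [581. 225. 205.]
long
90 18 [581. 184.  89.] [631. 216.  95.]
100 80 [578. 185.  95.] [633. 218. 104.]
110 33 [567. 197. 105.] [590. 209. 115.]
120 23 [559. 197. 116.] [578. 210. 124.]
130 5 [558. 199. 126.] [563. 206. 128.]
```

{"fn": "drive_tool", "kwargs": {
  "deltas": [
    [0, 0, 1.2, 0],
    [0, 0, 1.2, 0],
    [0, 0, 1.0, 0],
    [0, 0, 0.9, 0],
    [0, 0, 0.8, 0],
    [0, 0, 0, 0]
  ]
}}

```text
clock: 8.72
eef_pos: [566.5, 202.8, 92.3]
tcp_rot: [-3.14, -0.003, -3.142]
contact_force: [-1.1, 0.2, -0.6]
opening: 0.002
```

{"fn": "drive_tool", "kwargs": {
  "deltas": [
    [0, 0, 0.6, 0],
    [0, 0, 0.5, 0],
    [0, 0, 0.3, 0],
    [0, 0, 0, 0]
  ]
}}

```text
clock: 9.05
eef_pos: [567.8, 203.4, 82.4]
tcp_rot: [3.141, 0.0, -3.141]
contact_force: [-6.2, -2.0, 17.4]
opening: -0.0
```

```bash
python3 -c "
from h import *
tips('s7'); print('long');arm('s7',202);print('short');arm('s7',51)"
```

```text
eef [567.82854059 203.3589861   82.42775741] n 284 tip z [53. 53. 54. 55. 56. 56. 56. 57.] xy [533. 186.  53.] [599. 229. 142.]
long
90 16 [582. 184.  90.] [631. 213.  95.]
100 76 [580. 187.  95.] [630. 219. 104.]
short
90 11 [596.  32.  90.] [631.  67.  95.]
100 29 [592.  36.  96.] [629.  68. 104.]
140 46 [551.  44. 136.] [598.  59. 145.]
150 111 [532.  35. 145.] [628.  66. 155.]
160 71 [537.  35. 155.] [653.  66. 165.]
170 33 [641.  35. 165.] [654.  64. 169.]
```

{"fn": "drive_tool", "kwargs": {
  "deltas": [
    [0, 0, 0.3, 0],
    [0, 0, 0.2, 0],
    [0, 0, 0, 0]
  ]
}}

```text
clock: 9.35
eef_pos: [568.0, 203.5, 81.9]
tcp_rot: [3.141, 0.001, -3.141]
contact_force: [-21.8, -6.8, 61.9]
opening: 0.002
```

{"fn": "drive_tool", "kwargs": {
  "deltas": [
    [0, 0, -1.5, 0],
    [0, 0, -3, 0],
    [0, 0, -3.5, 0],
    [0, 0, -3.5, 0],
    [4, -1, 0, 0],
    [4, -4, 0, 0],
    [4, -4, 0, 0],
    [0, -4, 0, 0],
    [0, -4, 0, 0],
    [0, -4, 0, 0],
    [0, -4, 0, 0],
    [0, 0, 0, 0]
  ]
}}

```text
clock: 10.35
eef_pos: [468.8, -31.3, 191.1]
tcp_rot: [-3.139, 0.001, 3.138]
contact_force: [0.0, -0.1, -0.1]
opening: 0.001
```

```bash
python3 -c "
from h import *
tips('s8'); print('long');arm('s8',202)
im,d,P=cloud('s8'); cv2.imwrite('pics/s8c.png',cv2.resize(im[120:300,130:490],(800,400),interpolation=cv2.INTER_CUBIC)[:,:,::-1])"
```

```text
eef [468.84008031 -31.31853495 191.14772592] n 160 tip z [207. 208. 208. 208. 209. 210. 211. 211.] xy [463. -46. 207.] [484. -11. 251.]
long
90 39 [536. 184.  89.] [631. 219.  95.]
100 160 [530. 186.  95.] [631. 220. 105.]
110 53 [524. 187. 105.] [539. 221. 115.]
120 49 [516. 189. 115.] [532. 220. 125.]
130 33 [510. 186. 126.] [524. 220. 133.]
```

View pics/s8c.png

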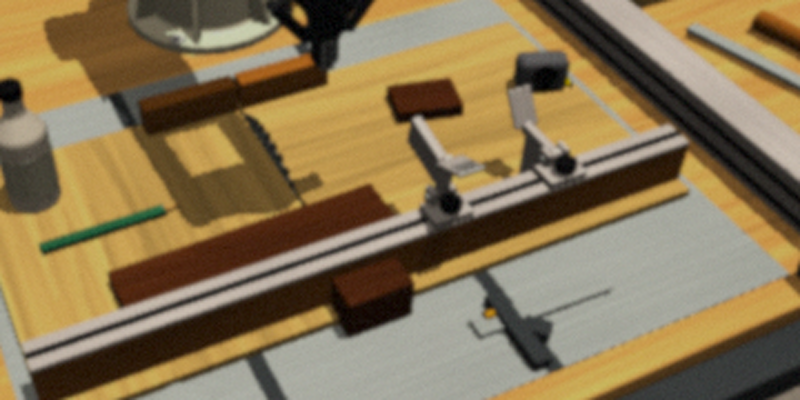

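The long stop is fully down and the short stop is up. Next I go in front of the board at y≈−145, clear of the blade at y≈−64.

{"fn": "drive_tool", "kwargs": {
  "deltas": [
    [0.2, -3.8, 0, 0],
    [0.2, -3.8, 0, 0],
    [0.3, -3.8, 0, 0],
    [0, 0, 3.6, 0],
    [0, 0, 3.6, 0],
    [0, 0, 3.6, 0],
    [0, 0, 3.6, 0],
    [0, 0, 2.2, 0],
    [0, 0, 0, 0],
    [0, 0, 0, 0]
  ]
}}

```text
clock: 11.23
eef_pos: [461.4, -138.7, 24.2]
tcp_rot: [3.141, -0.002, -3.141]
contact_force: [0.0, -0.0, 0.2]
opening: 0.0
```

```bash
python3 -c "
from h import *
tips('s9')"
```

```text
eef [ 461.39579737 -138.74035562   24.22326152] n 329 tip z [7. 7. 8. 8. 8. 8. 8. 8.] xy [ 427. -174.    7.] [ 491. -106.   84.]
```

{"fn": "drive_tool", "kwargs": {
  "deltas": [
    [0, 0, 1.0, 0],
    [0, -0.3, 0.9, 0],
    [0, 0, 0, 0]
  ]
}}

```text
clock: 11.53
eef_pos: [461.9, -142.9, 5.4]
tcp_rot: [-3.141, 0.0, -3.141]
contact_force: [-0.5, 0.8, -0.1]
opening: -0.003
```

{"fn": "drive_tool", "kwargs": {
  "deltas": [
    [-0.7, 0, 0, 0],
    [-0.7, 0, 0, 0],
    [-0.5, 0, 0, 0],
    [-0.4, 0, 0, 0],
    [-0.4, 0, 0, 0],
    [0, 0, 0, 0]
  ]
}}

```text
clock: 12.03
eef_pos: [489.5, -142.6, 5.8]
tcp_rot: [3.142, 0.0, -3.141]
contact_force: [1.0, -0.5, 0.0]
opening: -0.0
```

{"fn": "drive_tool", "kwargs": {
  "deltas": [
    [-0.2, 0, 0, 0],
    [-0.2, 0, 0, 0],
    [0, 0, 0, 0]
  ]
}}

```text
clock: 12.28
eef_pos: [490.7, -142.2, 5.5]
tcp_rot: [3.141, -0.004, -3.141]
contact_force: [-8.0, 0.2, 6.0]
opening: 0.0
```

```bash
cat >> h.py <<'E'
def board(f,u0,u1,v0=175,v1=235):
    im,d,p=shot('top',f); im,d,P=cloud(f); v,u=np.mgrid[:420,:560]
    bm=((im[...,0]<130)&(im[...,2]<60)&(im[...,0]>im[...,2]+15)&(abs(P[...,2]-31)<5)&(v>v0)&(v<v1)&(u>u0)&(u<u1)).astype(np.uint8)
    cs=max(cv2.findContours(bm,0,2)[0],key=cv2.contourArea)
    for a in cv2.boxPoints(cv2.minAreaRect(cs)): print(onplane(p,*a,31)[:2].round(1))
E
python3 -c "
from h import *
board('t10',235,375); print(r.sense()['contact_force'])"
```

```text
[593.8  21.5]
[590.9 -87. ]
[500.4 -84.2]
[503.3  23.2]
[-8.24508508  1.10731446  5.49084958]
```

{"fn": "drive_tool", "kwargs": {
  "deltas": [
    [3, 0, 0, 0],
    [0, 0, -3.5, 0],
    [0, 0, -3.5, 0],
    [-1.45, -3.4, 0, 0],
    [-1.45, -3.4, 0, 0],
    [-1.45, -3.4, 0, 0],
    [-1.45, -3.4, 0, 0],
    [-1.45, -3.4, 0, 0],
    [-1.45, -3.4, 0, 0],
    [0, 0, 3.5, 0],
    [0, 0, 3.5, 0],
    [0, 0, 0, 0]
  ]
}}

```text
clock: 13.33
eef_pos: [546.2, -345.1, -0.3]
tcp_rot: [3.137, -0.007, 3.141]
contact_force: [-1.9, 1.4, -0.5]
opening: -0.001
```

```bash
python3 -c "
from h import *
tips('s11');board('t11',235,375)"
```

```text
eef [ 5.46231757e+02 -3.45099721e+02 -3.21592964e-01] n 128 tip z [ 9.  9.  9. 10. 10. 10. 10. 10.] xy [ 515. -375.    9.] [ 562. -320.   60.]
[592.6 -86.9]
[ 591.  -312.6]
[ 500.5 -309.3]
[502.1 -85.9]
```

{"fn": "drive_tool", "kwargs": {
  "deltas": [
    [-0.2, 0.5, -0.3, 0],
    [0, 0.8, 0, 0],
    [0, 1.1, 0, 0],
    [0, 1.2, 0, 0],
    [0, 1.2, 0, 0],
    [0, 1.2, 0, 0],
    [0, 1.2, 0, 0],
    [0, 1.2, 0, 0],
    [0, 1.2, 0, 0],
    [0, 1.2, 0, 0],
    [0, 1.2, 0, 0],
    [-0.1, 1.0, 0, 0]
  ]
}}

```text
clock: 14.43
eef_pos: [553.8, -216.1, 10.1]
tcp_rot: [-3.14, 0.002, -3.14]
contact_force: [-1.1, -6.6, 6.7]
opening: -0.003
```

{"fn": "drive_tool", "kwargs": {
  "deltas": [
    [0, 1.0, 0, 0],
    [0, 1.0, 0, 0],
    [0, 0.8, 0, 0],
    [0, 0.6, 0, 0],
    [0, 0.4, 0, 0],
    [0, 0.2, 0, 0],
    [0, 0, 0, 0]
  ]
}}

```text
clock: 15.02
eef_pos: [553.9, -176.1, 10.1]
tcp_rot: [-3.14, 0.003, -3.14]
contact_force: [0.6, -3.3, 8.2]
opening: 0.001
```

```bash
python3 -c "
from h import *
im,d,p=shot('top','t12'); cv2.imwrite('pics/t12c.png',cv2.resize(im[130:300,100:400],(800,453),interpolation=cv2.INTER_CUBIC)[:,:,::-1])
print(r.sense()['eef_pos'])"
```

```text
[ 553.96067881 -176.09075621   10.06551404]
```

View pics/t12c.png

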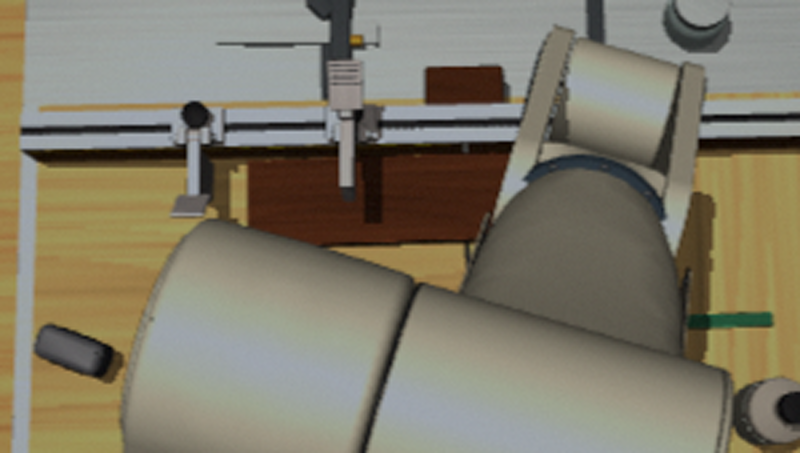

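The board end at crop x=248 has passed under the raised short stop and is about 30 mm short of the long leg. It lies along the fence. I continue slowly.

{"fn": "drive_tool", "kwargs": {
  "deltas": [
    [0, 0.5, 0.1, 0],
    [0, 0.6, 0.1, 0],
    [0, 0.6, 0.1, 0],
    [0, 0.5, 0, 0],
    [0, 0.2, 0, 0],
    [0, 0, 0, 0]
  ]
}}

```text
clock: 15.57
eef_pos: [554.7, -156.7, 9.8]
tcp_rot: [-3.134, 0.005, -3.138]
contact_force: [-11.2, -27.5, 35.7]
opening: 0.005
```

{"fn": "drive_tool", "kwargs": {
  "deltas": [
    [0, 0.2, 0, 0],
    [0, 0.2, 0, 0],
    [0, 0.2, 0, 0],
    [0, 0, 0, 0]
  ]
}}

```text
clock: 15.9
eef_pos: [554.7, -150.9, 9.7]
tcp_rot: [-3.134, 0.005, -3.138]
contact_force: [-10.6, -30.8, 35.2]
opening: 0.001
```

The upward force keeps growing while z stays at 9.7, so the gripper body is probably riding on the fence top. I back off, move away from the fence and re-check.

{"fn": "drive_tool", "kwargs": {
  "deltas": [
    [0, -0.5, -1.0, 0],
    [0, -1.5, -0.5, 0],
    [0, -1.5, 0, 0],
    [1.4, -1.0, 0, 0],
    [1.4, 0, 0, 0],
    [0, 0, 0, 0]
  ]
}}

```text
clock: 16.4
eef_pos: [520.5, -191.3, 19.7]
tcp_rot: [3.14, -0.005, 3.141]
contact_force: [-0.2, 0.4, -0.9]
opening: -0.001
```

```bash
python3 -c "
from h import *
print(r.sense()['eef_pos'],r.sense()['contact_force'])
shot('scene','s13'); im,d,P=cloud('s13');w,_,_=shot('wrist','w13')
o=np.zeros((600,800,3),np.uint8); o[:330]=cv2.resize(im[140:288,150:509],(800,330),interpolation=cv2.INTER_CUBIC); o[330:,:360]=cv2.resize(w,(360,270)); 
cv2.imwrite('pics/s13c.png',o[:,:,::-1])
e=r.sense()['eef_pos'];m=(d>0)&(np.hypot(P[...,0]-e[0],P[...,1]-e[1])<60)&(P[...,2]>20)
z=P[...,2];dk=m&(im.max(-1)<60)
for z0 in range(20,140,8):
  k=dk&(abs(z-z0)<=4)
  if k.sum()>3: print(z0,k.sum(),P[k].min(0).round(),P[k].max(0).round())
"
```

```text
[ 520.47726242 -191.25669804   19.66322038] [-0.21940387  0.35303298 -0.9137963 ]
20 5 [ 512. -142.   20.] [ 533. -141.   24.]
28 4 [ 523. -143.   27.] [ 542. -142.   31.]
44 21 [ 516. -203.   40.] [ 534. -180.   48.]
52 23 [ 520. -204.   48.] [ 534. -180.   56.]
60 26 [ 519. -204.   57.] [ 537. -180.   64.]
68 26 [ 521. -203.   65.] [ 534. -180.   72.]
76 22 [ 521. -217.   72.] [ 534. -171.   80.]
84 71 [ 510. -224.   80.] [ 536. -157.   88.]
92 90 [ 511. -231.   88.] [ 536. -154.   96.]
100 73 [ 511. -237.   96.] [ 540. -148.  104.]
108 80 [ 514. -242.  104.] [ 541. -140.  112.]
116 87 [ 517. -248.  112.] [ 540. -135.  120.]
124 134 [ 511. -251.  120.] [ 541. -134.  128.]
132 120 [ 515. -248.  128.] [ 542. -135.  136.]
```

View pics/s13c.png

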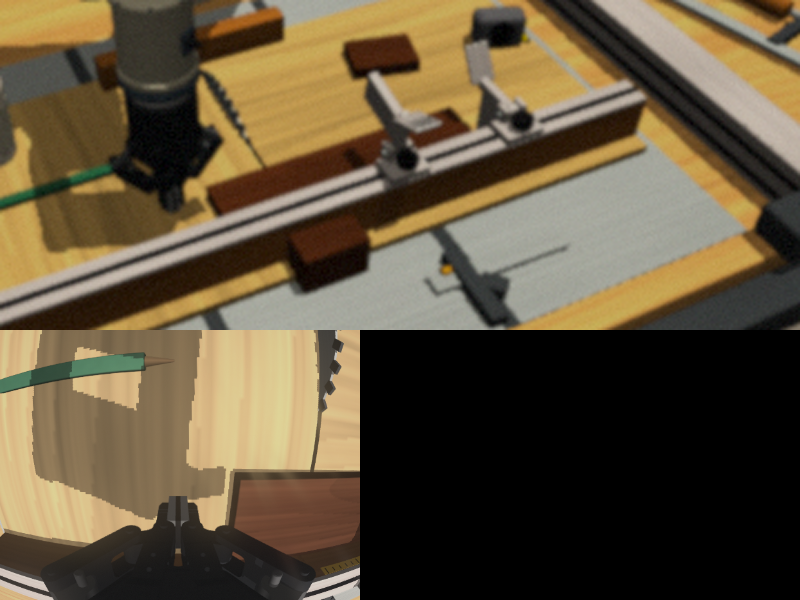

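The picture shows the board under the raised short stop, with its tail at y≈−142, about 9 mm to go. The finger is clear, and the gripper body starts only about 62 mm above the reported TCP. I'll push again at x≈533, where the body clears the fence.

{"fn": "drive_tool", "kwargs": {
  "deltas": [
    [-1.2, 0, 0.5, 0],
    [0, 0, 1.0, 0],
    [0, 1.0, 0, 0],
    [0, 1.0, 0, 0],
    [0, 1.0, 0, 0],
    [0, 0.6, 0, 0],
    [0, 0.4, 0, 0],
    [0, 0, 0, 0]
  ]
}}

```text
clock: 17.17
eef_pos: [536.8, -150.5, 5.9]
tcp_rot: [3.142, -0.0, -3.14]
contact_force: [-1.1, -0.4, -1.5]
opening: -0.004
```

{"fn": "drive_tool", "kwargs": {
  "deltas": [
    [0, 0.2, 0, 0],
    [0, 0.2, 0, 0],
    [0, 0, 0, 0]
  ]
}}

```text
clock: 17.42
eef_pos: [537.0, -147.7, 6.0]
tcp_rot: [-3.141, 0.001, -3.142]
contact_force: [0.5, -0.5, -0.4]
opening: -0.001
```

{"fn": "drive_tool", "kwargs": {
  "deltas": [
    [0, 0.2, 0, 0],
    [0, 0.2, 0, 0],
    [0, 0, 0, 0]
  ]
}}

```text
clock: 17.67
eef_pos: [537.1, -145.5, 6.0]
tcp_rot: [-3.139, 0.001, -3.14]
contact_force: [-2.1, -12.9, -1.0]
opening: -0.001
```

{"fn": "drive_tool", "kwargs": {
  "deltas": [
    [0, 0.2, 0, 0],
    [0, 0.2, 0, 0],
    [0, 0, 0, 0]
  ]
}}

```text
clock: 17.92
eef_pos: [537.3, -144.5, 6.2]
tcp_rot: [-3.135, 0.002, -3.139]
contact_force: [-4.4, -33.6, -0.9]
opening: 0.001
```

The board is butted, with 33 N reaction at the stop. I back off and press the front edge to the fence near the middle of the board, staying clear of the blade.

{"fn": "drive_tool", "kwargs": {
  "deltas": [
    [0, -1, 0, 0],
    [0, -3, 0, 0],
    [0, 0, -4, 0],
    [0, 0, -4, 0],
    [3.8, 0, 0, 0],
    [3.8, 0, 0, 0],
    [0, 3.5, 0, 0],
    [0, 3.5, 0, 0],
    [0, 3.5, 0, 0],
    [0, 3.5, 0, 0],
    [0, 3.4, 0, 0],
    [0, 0, 0, 0]
  ]
}}

```text
clock: 18.92
eef_pos: [460.4, -1.4, 85.9]
tcp_rot: [3.14, -0.0, -3.139]
contact_force: [-0.2, -1.0, 0.1]
opening: 0.003
```

{"fn": "drive_tool", "kwargs": {
  "deltas": [
    [0, 0, 2.7, 0],
    [0, 0, 2.7, 0],
    [0, 0, 2.4, 0],
    [0, 0, 0, 0],
    [-0.8, 0, 0, 0],
    [-0.8, 0, 0, 0],
    [-0.7, 0, 0, 0],
    [-0.3, 0, 0, 0],
    [0, 0, 0, 0]
  ]
}}

```text
clock: 19.67
eef_pos: [489.1, -5.8, 9.0]
tcp_rot: [-3.142, 0.003, -3.142]
contact_force: [1.0, 0.4, 0.5]
opening: -0.002
```

{"fn": "drive_tool", "kwargs": {
  "deltas": [
    [-0.2, 0, 0, 0],
    [-0.2, 0, 0, 0],
    [0, 0, 0, 0]
  ]
}}

```text
clock: 19.92
eef_pos: [491.2, -5.7, 8.0]
tcp_rot: [3.142, 0.001, -3.141]
contact_force: [0.3, -0.1, 0.3]
opening: -0.0
```

{"fn": "drive_tool", "kwargs": {
  "deltas": [
    [-0.2, 0, 0, 0],
    [-0.2, 0, 0, 0],
    [0, 0, 0, 0]
  ]
}}

```text
clock: 20.17
eef_pos: [491.9, -5.7, 7.3]
tcp_rot: [3.142, -0.006, -3.141]
contact_force: [-7.4, -0.8, 5.7]
opening: -0.003
```

{"fn": "drive_tool", "kwargs": {
  "deltas": [
    [0.8, 0, 0, 0],
    [3, 0, 0, 0],
    [0, 0, -4, 0],
    [0, 0, -4, 0],
    [0, 0, -4, 0],
    [3, 3.5, 0, 0],
    [2, 3.5, 0, 0],
    [1, 3.8, 0, 0],
    [1, 3.8, 0, 0],
    [1, 3.8, 0, 0],
    [0, 4, 0, 0],
    [0, 4, 0, 0]
  ]
}}

```text
clock: 21.17
eef_pos: [378.5, 256.6, 128.0]
tcp_rot: [3.141, 0.001, -3.141]
contact_force: [1.9, 0.5, 0.1]
opening: 0.001
```

{"fn": "drive_tool", "kwargs": {
  "deltas": [
    [0, 4, 0, 0],
    [0, 4, 0, 0],
    [0, 4, 0, 0],
    [0, 4, 0, 0],
    [0, 4, 0, 0],
    [0, 4, 0, 0],
    [0, 0, 0, 0]
  ]
}}

```text
clock: 21.75
eef_pos: [379.6, 501.9, 128.1]
tcp_rot: [3.136, 0.002, -3.139]
contact_force: [-0.1, 0.1, -0.6]
opening: 0.001
```

```bash
python3 -c "
from h import *
board('t20',170,320); shot('scene','s20'); arm('s20',51); print('l'); arm('s20',202)
im,d,P=cloud('t20'); cv2.imwrite('pics/t20c.png',cv2.resize(im[130:300,100:400],(800,453),interpolation=cv2.INTER_CUBIC)[:,:,::-1])"
```

```text
[595.3 197.7]
[ 591.4 -134.6]
[ 499.4 -132.7]
[503.3 196.2]
90 7 [597.  33.  91.] [632.  67.  95.]
100 24 [590.  36.  96.] [626.  64. 104.]
140 47 [543.  44. 135.] [602.  59. 145.]
150 115 [532.  36. 145.] [629.  66. 155.]
160 64 [538.  34. 155.] [652.  66. 165.]
170 35 [642.  36. 165.] [654.  63. 169.]
l
90 39 [537. 184.  89.] [631. 219.  95.]
100 162 [527. 187.  95.] [632. 219. 105.]
110 48 [523. 187. 105.] [540. 219. 115.]
120 47 [519. 187. 115.] [531. 221. 125.]
130 34 [513. 189. 125.] [526. 220. 133.]
```

View pics/t20c.png

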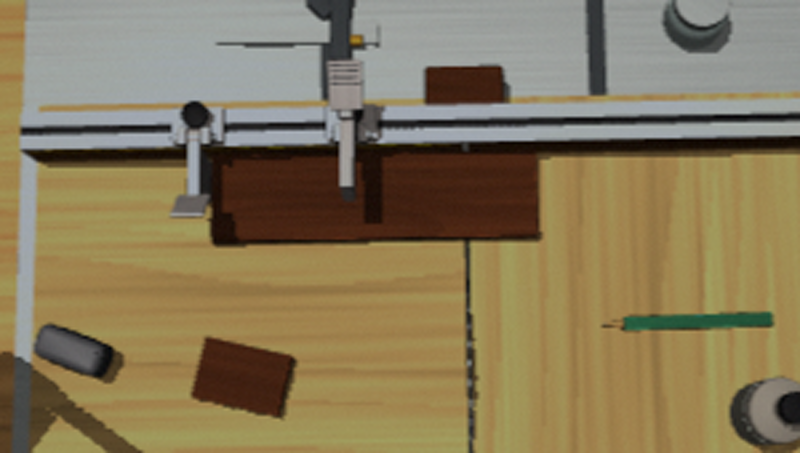

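```bash
python3 -c "
from h import *
print(r.sense()['contact_force']); print(job.sign_off())"
```

```text
[-0.52375433  0.3439627   0.42869133]
the job is handed in; nothing more can be done
None
```

The job is handed in: the short stop is up, the long stop is down, and the board is pushed along the fence against the long stop. It took about 22 s of the 72 s allowed.

**What the last checks showed**
- **Short stop:** its tab edge is at about (654, 168) in x and z, which is the end of its travel.
- **Long stop:** its tab edge is at z ≈ 131, so it is fully down. The arm did not move further under 62 N from the fingers.
- **Board end:** it measures y ≈ 197 against the leg face at about 196.5. It gave a 33 N reaction when it butted, and I did not push the tail again after the last press against the fence.
- **Board on the fence:** I pressed it flat with 7 N. Its slope measured 0.012 against 0.008 for the fence, a difference of about 1.3 mm over its length. I put that down to camera noise but did not check it any other way.
- **Other things:** the offcut, tape, pencil, square, glue and jar look undisturbed in the last top view. The push stick was outside that crop, but the arm never went near it. I never went near the blade.

**What went wrong on the way**
- **First pass at the short stop:** the fingers went over the tab without touching it. The shut fingertips sit about 16 mm above the reported TCP rather than 17 mm below it, so I used that offset from then on.
- **First push on the board's tail:** the gripper body most likely rode on the fence top, at up to about 36 N upward in the readings I had, against the 40 N limit. I backed off and pushed again clear of the fence.

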